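Set the bench mill's height dial and lock the slide

TASK

The slide of the little bench mill stands too high: set it so that the long zero line of the handwheel dial is at the fixed pointer. The screw has play, so wind the wheel down well past the pointer, until the slide itself has gone below its place, and finish by coming back up to the mark. Then press the clamping lever down firmly tight by feel without overstraining it; do not shove or rock the mill, which only stands on its feet, and leave the rest of the bench as it is.

Things in the scene. Friction and masses are not known exactly. Their poses are not given: they have to be found in the camera images.
- mill: grey bench mill, 6.5 kg, standing loose on four rubber feet. Base 200 x 140 mm; column at the back; handwheel flat on top, dial face 249 mm up. Origin: centre of the underside; its front is -x, y its left, z up. About 14 N sideways or 20 N fore and aft at the wheel's height begins to rock it
- wheel_axis (a point): point on the handwheel's upright axis, 250 mm up, 1 mm above the dial face. The wheel is a flat aluminium disc 104 mm across, 10 mm thick, with short lines round its rim and a hub 24 mm across standing 9 mm above the face. Clockwise seen from above raises the slide, counter-clockwise lowers it, 2 mm a turn. Play: a tenth of a turn (0.6 rad) at each reversal. It stays where it is left
- handle_mid (a point): middle of the wheel's upright black crank handle, which spins on its own pin: 13 mm thick, 20 mm above and below this point (dial face 21 mm below), 40 mm from the wheel axis, oppopoint the zero line. In the play it moves with under 1 N; when the screw drives it drags with 5 to 6 N
- zero_line (a point): outer end of the one long thick line (20 mm) on the dial face, at the rim, 52 mm from the axis. There are 40 divisions; it must end within half a division (4 mm) of the pointer. It starts 0.6 to 1.9 rad clockwise of the pointer, in the play or out of it
- pointer (a point): tip of the fixed metal pointer, level with the dial face just outside its rim, at the front of the mill; axes as the mill's (y along the rim)
- slide_edge (a point): top edge of the steel slide on the column's front; moves up and down with the slide, only fractions of a millimetre here: 200.00 mm above the mill's origin when rightly set. The poses are too coarse to show it; feel and the dial do
- lever_hub (a point): point on the lever's pivot axis, in the lever's plane, 73 mm to the left (+y) of the mill's middle and 166 mm up; the axis lies along the mill's y. Pressing the lever's tip down tightens. The lever points to the mill's front (-x) and starts 57 degrees above to 14 below level; it grips at an angle that differs each time, 18 degrees above to 30 below level
- lever_tip (a point): middle of the thick round end, 15 mm thick, of the black clamping lever, 70 mm from lever_hub. Pressed down it swings freely (under 1 N), then grips at about 6 N and stiffens by 0.6 N per mm. Pressed here square to the lever, 10 N makes it tight, 12 to 14 N is right, above 16 N strains it. It stays where it is left, springing back a little
- pad_face (a point): end of the brass pad inside the slide that the lever's screw presses on the column's way, 0.2 mm per rad of the gripped lever; hidden, not to be touched. y in the mill's frame is 27.000 mm when loose, below 26.980 mm when tight, below 26.948 mm when overstrained
- oiler: small white plastic oil bottle with black cap, 34 mm across, 85 mm high, beside the mill; origin under its centre; bystander
- ring_blank: brass ring blank, 23 mm outside, 5 mm high, lying on the mill's work table; origin under its centre; bystander
- chip_brush: chip brush with wooden handle, about 170 mm long, lying on the lever side of the mill; bystander
- dish: white ceramic dish, 90 mm across, 25 mm high; bystander
- hammer: wooden-handled hammer, 230 mm long; bystander
- bur_block: wooden block 90 x 60 x 28 mm with six upright burs, 56 mm high overall; bystander
- jar: glass jar with steel lid, 56 mm across, 60 mm high; bystander
- ring_mandrel: tapered steel ring mandrel with wooden handle, 270 mm long, lying; bystander

How it is judged:
By the outcome, as a careful person would: the job done as asked, in the order asked, and still so for the second after the job is handed in, with the robot touching nothing.
It also fails if it takes over 70 s, if anything falls off the work surface, if the arm or the gripper's body presses on something with over 40 N, if the wrist force passes 120 N, or if a joint passes its speed limit or range.

ROBOT

A 7-joint arm with a two-finger parallel gripper is mounted at the origin on the work surface. World frame = base frame: x ahead of the robot, y to its left, z up, the work surface at z = 0. Lengths are in m, angles in rad, forces in N, time in s.
With the tool pointing down it reaches from about 0.425 to 0.825 m from the base axis. Payload 3.6 kg.
Tool frame: the origin (TCP) lies between the finger pads; the fingertips stand 17 mm ahead of it and the grasp point (between the pads) lies 2 mm behind it (bot.tips_ahead is the distance from the TCP to the fingertips, in m); z points along the fingers, y is the line along which they close (so a half turn about z gives the same grasp; the last joint's range is limited). The gripper opens to 85 mm and grips with 20 to 120 N. Pads are 22 mm wide; open, the fingers measure 114 mm over their backs; the gripper's body (76 mm by 85 mm) begins 54 mm behind the grasp point. The pads swing forward as they close: fully open they stand 13 mm farther back than shut.
Start: joints at [1.254, 0.615, -0.013, 1.423, 0.008, 1.103, -0.04], TCP at [0.186, -0.623, 0.248] pointing down, gripper open.
Joint ranges: [-3.12, 3.12], [-0.3, 2.06], [-1.34, 1.32], [0.26, 2.42], [-1.36, 4.5], [0.01, 1.98], [-2.84, 2.84]. Speed limits (rad/s): [2.79, 2.79, 3.14, 3.14, 3.14, 3.14, 3.14].

INTERFACE

Orientations are given as a 3x3 rotation matrix whose columns are the frame's x, y, z axes.
In Python, from workcell import bot gives the robot as it stands.
- The arm moves only by the tool drive_tool, never from a script. Its argument "series" is a list of rows, each an object with "delta_pos": the shift along the tool's x, y, z in cm, a list of three; "spin": the turn about the tool's z in rad. A call has exactly 10 rows; each row shifts and turns the commanded pose from where the row before left it, along the tool's axes as they then stand; what a row does not reach is not made up. A row lasts 1/12 s, in which the tool goes at most 41.7 mm and 7.16 degrees, less where a joint would pass 70% of its speed; a pose out of reach is approached as far as the arm can. A call is refused whole if a number of a shift passes 4.17 or a number of a turn 0.125, either way. A call with a gripper value outside its range is refused whole. "hand" is the opening, from 0 (shut) to 1 (fully open), set as the call begins (left out, the last holds). The fingers move at their own pace and stop on an object; "squeeze" is the grip in N (left out, the last holds). Time passes only in rows, so rows that do not move let the fingers close, or fill a call up. It gives the time, the measured TCP pose, the force, the opening and the grip force at its end, in the units of the state.
- bot.get_state(): the state, without advancing time (a new reading comes with each control period).
- bot.read_camera(name): name is "side" or "top"; returns the picture (480x640x3 uint8, red, green, blue); there is no depth.
- bot.camera_info(name): a dict with "K" (3x3 intrinsics, pixels), "k1" (the pictures are not rectified: a ray, as slopes to the right and down, at radius r is drawn at 1 + k1 r^2 times it, then the intrinsics apply), "extrinsics" (4x4, takes a point from camera to world coordinates). Camera axes: x right, y up, looking along -z (the intrinsics and any distortion apply to the point x, -y, -z); pixel columns grow to the right and rows downward; lengths in m; the calibration is good to about 2 mm. A picture is of the moment at which its call begins. camera_info takes no time and is no camera call.
- bot.job_done(): hands the job in; it is judged then, once.
Trained networks look in the newest picture that a camera, given by its name, has taken for a name from the list of things; names that differ only in an ending like _2 or _b are one class to them, and where a whole thing is asked for, a point or a joint stands for the part that bears it (a point fixed in the world has none). Each returns a list of dicts, best first, with "score" (0 to 1); they miss things now and then, are a little off and sometimes report something else, mostly with a low value. They report only what shows in the picture. A call takes as long as a camera call.
- bot.silhouettes(thing, camera): "mask" (480x640 bool, what is visible of it) and "box" ([left, top, right, bottom] in pixels, round what is visible of it).
The state is a dict: "time": time; "qpos": joint angles; "qvel": joint speeds; "joint_efforts": joint torques, N m; "tool_pos": TCP position; "tcp_rot": TCP orientation; "force": force on the tool from outside, world axes, zero at the start; "moment": the same for the moment, N m; "gripper_width": opening from 0.0 (shut) to 1.0 (fully open); "grasp_force": force on a finger pad.
Only numpy, scipy, OpenCV 4.12 (cv2) and the standard library are available. Lean on these libraries where they do the work, as an engineer would, in place of code of your own. Each camera call takes 0.05 s, during which the arm holds its last target. There are 200 camera calls.

## Working session

There is one attempt and no reset: what is moved stays moved. The work goes in short steps, Python scripts to look and compute and a tool call to move; the robot and the scene stay as the last step left them, time stands still between calls to the robot, and variables do not carry over. Pictures are saved under pics/ and viewed, at most 10 in all, crops included, and the job is handed in when it is done.

Besides the shell and the picture viewer there is one more tool, called after "Request:" as name(argument=value, ...) on one line, values as JSON. drive_tool: Moves the arm, as the interface text tells. Its arguments: {"type":"object","properties":{"series":{"type":"array","items":{"type":"object","properties":{"delta_pos":{"type":"array","items":{"type":"number"}},"spin":{"type":"number"}}}},"hand":{"type":"number"},"squeeze":{"type":"number"}},"required":["series"]}

```bash
ls; mkdir -p pics; python3 - <<'E'
from workcell import bot
import cv2,numpy as np
s=bot.get_state();print({k:np.round(v,3) for k,v in s.items()})
for c in ("side","top"):
    im=bot.read_camera(c);cv2.imwrite(f"pics/{c}0.png",im[:,:,::-1])
    i=bot.camera_info(c);print(c,np.round(i["K"],1).tolist(),i["k1"],np.round(i["extrinsics"],4).tolist())
    for t in ("mill","handle_mid","zero_line","pointer","lever_tip","lever_hub","wheel_axis"):
        r=bot.silhouettes(t,c)
        print(t,[(round(d["score"],2),np.round(d["box"]).tolist(),int(d["mask"].sum())) for d in r[:2]])
E
```

```text
pics
{'time': np.float64(0.0), 'qpos': array([ 1.253,  0.616, -0.013,  1.425,  0.008,  1.103, -0.04 ]), 'qvel': array([ 0.001,  0.001, -0.   ,  0.002,  0.001,  0.001,  0.002]), 'joint_efforts': array([-0.0000e+00, -4.6922e+01,  2.5900e-01, -1.7104e+01,  1.0000e-02,
        1.0000e-02, -0.0000e+00]), 'tool_pos': array([ 0.186, -0.622,  0.247]), 'tcp_rot': array([[ 0.958,  0.287, -0.001],
       [ 0.287, -0.958,  0.002],
       [-0.   , -0.003, -1.   ]]), 'force': array([-0.911,  0.112, -0.035]), 'moment': array([-0.017, -0.039, -0.   ]), 'grasp_force': np.float64(0.0), 'gripper_width': np.float64(1.0)}
side [[569.1, 0.0, 313.0], [0.0, 569.1, 227.6], [0.0, 0.0, 1.0]] -0.009477608445731905 [[0.7464, 0.4812, -0.4597, 0.0002], [-0.6654, 0.5522, -0.5023, -0.6354], [0.0121, 0.6808, 0.7324, 1.0387], [0.0, 0.0, 0.0, 1.0]]
mill [(0.83, [288.0, 184.0, 394.0, 327.0], 8530)]
handle_mid [(0.57, [380.0, 186.0, 385.0, 205.0], 97)]
zero_line [(0.58, [333.0, 178.0, 390.0, 218.0], 1584)]
pointer [(0.84, [287.0, 177.0, 393.0, 326.0], 8605)]
lever_tip [(0.74, [298.0, 208.0, 333.0, 221.0], 224)]
lever_hub []
wheel_axis [(0.91, [286.0, 182.0, 393.0, 327.0], 8402)]
top [[466.1, 0.0, 317.7], [0.0, 466.1, 237.9], [0.0, 0.0, 1.0]] 0.005185044025483326 [[0.0267, 0.9979, -0.0591, 0.481], [-0.9995, 0.0276, 0.0131, -0.0492], [0.0147, 0.0587, 0.9982, 1.1841], [0.0, 0.0, 0.0, 1.0]]
mill [(0.77, [295.0, 173.0, 361.0, 266.0], 5179)]
handle_mid []
zero_line [(0.81, [311.0, 170.0, 361.0, 218.0], 2084)]
pointer [(0.7, [291.0, 168.0, 358.0, 266.0], 5348)]
lever_tip [(0.52, [294.0, 206.0, 307.0, 245.0], 296)]
lever_hub [(0.62, [290.0, 206.0, 310.0, 240.0], 268)]
wheel_axis [(0.73, [296.0, 170.0, 359.0, 265.0], 5267)]
```

```bash
python3 - <<'E'
import cv2
s=cv2.imread("pics/side0.png")[165:335,280:410];t=cv2.imread("pics/top0.png")[155:280,280:380]
cv2.imwrite("pics/sc.png",cv2.resize(s,None,fx=3.5,fy=3.5,interpolation=cv2.INTER_CUBIC))
cv2.imwrite("pics/tc.png",cv2.resize(t,None,fx=4.8,fy=4.8,interpolation=cv2.INTER_CUBIC))
import numpy as np
a=cv2.imread("pics/side0.png");b=cv2.imread("pics/top0.png")
cv2.imwrite("pics/full.png",cv2.resize(np.vstack([a,b]),(440,600),interpolation=cv2.INTER_AREA) if 0 else cv2.resize(np.hstack([a,b]),(800,300),interpolation=cv2.INTER_AREA))
E
```

```text
(no output)
```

View pics/sc.png

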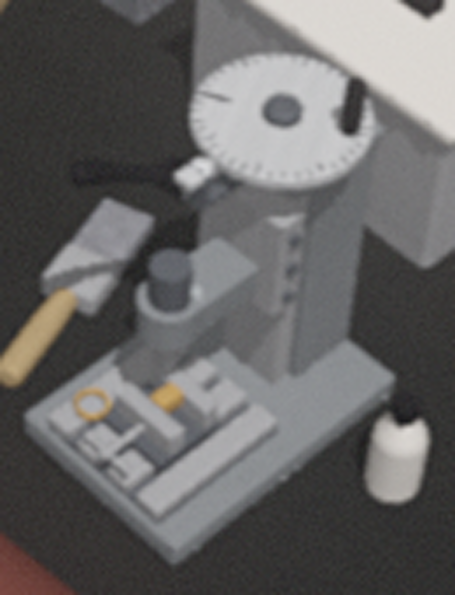

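View pics/tc.png

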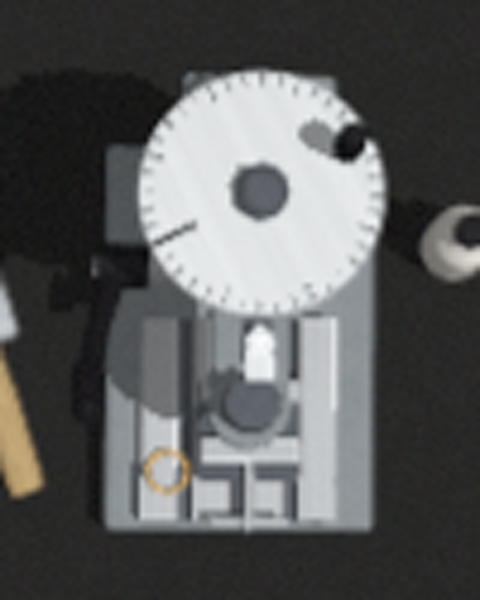

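View pics/full.png

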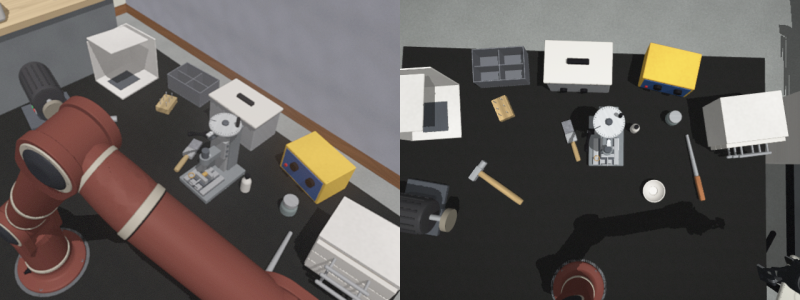

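```bash
cat > h.py <<'E'
import numpy as np,cv2
from workcell import bot
from scipy.optimize import least_squares
INF={c:bot.camera_info(c) for c in("side","top")}
def proj(c,P):
    i=INF[c];E=np.array(i["extrinsics"]);q=(np.atleast_2d(P)-E[:3,3])@E[:3,:3]
    s=np.c_[q[:,0]/-q[:,2],q[:,1]/q[:,2]];s=s*(1+i["k1"]*(s**2).sum(1,keepdims=True))
    K=np.array(i["K"]);return s*[K[0,0],K[1,1]]+K[:2,2]
def tri(ps,pt):
    r=least_squares(lambda P:np.r_[proj("side",P)[0]-ps,proj("top",P)[0]-pt],[.55,-.08,.2]);return r.x,np.abs(r.fun).max()
def mill(pose,p):
    x,y,a=pose;c,s=np.cos(a),np.sin(a);p=np.atleast_2d(p)
    return np.c_[x+c*p[:,0]-s*p[:,1],y+s*p[:,0]+c*p[:,1],p[:,2]]
def dial(c,im):
    "ellipse of the bright dial disc"
    g=cv2.GaussianBlur(cv2.cvtColor(im,cv2.COLOR_RGB2GRAY),(3,3),0)
    m=[d for d in bot.silhouettes("zero_line",c)][0]["mask"]
    pts=cv2.convexHull(np.argwhere(m)[:,::-1].astype(np.int32))[:,0]
    return cv2.fitEllipse(pts.astype(np.float32))
E
python3 - <<'E'
from h import *
e={c:dial(c,bot.read_camera(c)) for c in INF};print(e)
print(tri(np.array(e["side"][0]),np.array(e["top"][0])))
# hub centre by eye (top of hub)
S=lambda u,v:np.array([u/3.5+280,v/3.5+165]);T=lambda u,v:np.array([u/4.8+280,v/4.8+155])
for n,a,b in [("hub",(283,108),(260,191)),("handletop",(355,85),(352,138)),("levertip",(82,173),(86,408)),("zero",(202,92),(153,244)),("basefl",(30,418),(105,527)),("basefr",(175,553),(373,530)),("ring",(92,404),(166,471)),("whiteblk",(193,172),(258,325)),("oilercap",(405,408),(472,229))]:
    P,r=tri(S(*a),T(*b));print(n,np.round(P,4),round(r,2))
E
```

```text
{'side': ((360.7399597167969, 199.15054321289062), (37.708892822265625, 53.55220413208008), 90.90086364746094), 'top': ((333.70294189453125, 194.6136474609375), (49.878787994384766, 51.87894058227539), 30.1334171295166)}
(array([ 0.62644521, -0.09187441,  0.23950408]), np.float64(0.055497649173332775))
hub [ 0.6247 -0.0925  0.2502] 0.19
handletop [ 0.6425 -0.1279  0.2824] 0.15
levertip [ 0.5342 -0.021   0.2027] 0.4
zero [ 0.6021 -0.0485  0.2453] 0.49
basefl [ 0.4831 -0.0278  0.0177] 0.66
basefr [ 0.4837 -0.1659  0.0197] 0.07
ring [ 0.5114 -0.0576  0.0373] 0.1
whiteblk [ 0.5648 -0.0899  0.2368] 2.59
oilercap [ 0.6351 -0.2067  0.0733] 0.18
```

Request:
drive_tool(series=[{"delta_pos":[0,0,-2]},{"delta_pos":[0,0,-3]},{"delta_pos":[0,0,-3]},{"delta_pos":[1.7,-1,-1]},{"delta_pos":[2.6,-1.5,0]},{"delta_pos":[2.6,-1.5,0]},{"delta_pos":[2.6,-1.5,0]},{"delta_pos":[2.6,-1.5,0]},{"delta_pos":[2.6,-1.5,0]},{"delta_pos":[2.6,-1.5,0]}], hand=0.4)

```text
invalid input at $.series[0]: expected keys delta_pos, spin
```

Request:
drive_tool(series=[{"delta_pos":[2.6,-1.5,0]},{"delta_pos":[2.6,-1.5,0]},{"delta_pos":[2.6,-1.5,0]},{"delta_pos":[2.6,-1.5,0]},{"delta_pos":[2.6,-1.5,0]},{"delta_pos":[2.6,-1.5,0]},{"delta_pos":[2.6,-1.5,0]},{"delta_pos":[2,-1.1,0]},{"delta_pos":[1,-0.6,0]},{"delta_pos":[0,0,0]}])

```text
invalid input at $.series[0]: expected keys delta_pos, spin
```

Request:
drive_tool(series=[{"delta_pos":[0,0,-2],"spin":0},{"delta_pos":[0,0,-3],"spin":0},{"delta_pos":[0,0,-3],"spin":0},{"delta_pos":[1.7,-1,-1],"spin":0},{"delta_pos":[2.6,-1.5,0],"spin":0},{"delta_pos":[2.6,-1.5,0],"spin":0},{"delta_pos":[2.6,-1.5,0],"spin":0},{"delta_pos":[2.6,-1.5,0],"spin":0},{"delta_pos":[2.6,-1.5,0],"spin":0},{"delta_pos":[2.6,-1.5,0],"spin":0}], hand=0.4)

```text
time: 1.83
tool_pos: [0.3243, -0.4761, 0.3385]
tcp_rot: [[0.958, 0.287, 0.0], [0.287, -0.958, -0.0], [0.0, 0.0, -1.0]]
force: [0.9, -0.4, 0.1]
gripper_width: 0.402
grasp_force: 0.0
```

Request:
drive_tool(series=[{"delta_pos":[2.6,-1.5,0],"spin":0},{"delta_pos":[2.6,-1.5,0],"spin":0},{"delta_pos":[2.6,-1.5,0],"spin":0},{"delta_pos":[2.6,-1.5,0],"spin":0},{"delta_pos":[2.6,-1.5,0],"spin":0},{"delta_pos":[2.6,-1.5,0],"spin":0},{"delta_pos":[2.6,-1.5,0],"spin":0},{"delta_pos":[2,-1.1,0],"spin":0},{"delta_pos":[1,-0.6,0],"spin":0},{"delta_pos":[0,0,0],"spin":0}])

```text
time: 2.67
tool_pos: [0.4937, -0.2964, 0.3382]
tcp_rot: [[0.956, 0.293, 0.001], [0.293, -0.956, 0.002], [0.002, -0.001, -1.0]]
force: [0.9, 0.3, -0.1]
gripper_width: 0.403
grasp_force: 0.0
```

Request:
drive_tool(series=[{"delta_pos":[2.4,-1.47,0],"spin":0},{"delta_pos":[2.4,-1.47,0],"spin":0},{"delta_pos":[2.4,-1.47,0],"spin":0},{"delta_pos":[2.4,-1.47,0],"spin":0},{"delta_pos":[2.4,-1.47,0],"spin":0},{"delta_pos":[2.4,-1.47,0],"spin":0},{"delta_pos":[2.4,-1.47,0],"spin":0},{"delta_pos":[1.5,-1,0],"spin":0},{"delta_pos":[0.8,-0.45,0],"spin":0},{"delta_pos":[0,0,0],"spin":0}])

```text
time: 3.5
tool_pos: [0.6413, -0.1321, 0.3378]
tcp_rot: [[0.958, 0.288, -0.001], [0.288, -0.958, 0.0], [-0.0, -0.0, -1.0]]
force: [-0.6, 0.1, 0.6]
gripper_width: 0.4
grasp_force: 0.0
```

Request:
drive_tool(series=[{"delta_pos":[0,0,0],"spin":0.12},{"delta_pos":[0,0,0],"spin":0.12},{"delta_pos":[0,0,0],"spin":0.12},{"delta_pos":[0,0,0],"spin":0.12},{"delta_pos":[0,0,0],"spin":0.12},{"delta_pos":[0,0,0],"spin":0.12},{"delta_pos":[0,0,0],"spin":0.12},{"delta_pos":[0,0,0],"spin":0.12},{"delta_pos":[0,0,0],"spin":0.12},{"delta_pos":[0,0,0],"spin":0.12}])

```text
time: 4.33
tool_pos: [0.6393, -0.1363, 0.3388]
tcp_rot: [[0.606, -0.796, -0.001], [-0.796, -0.606, -0.002], [0.001, 0.002, -1.0]]
force: [0.0, 0.1, -0.0]
gripper_width: 0.396
grasp_force: 0.0
```

```bash
python3 - <<'E'
from h import *
s=bot.get_state();print(np.round(s["qpos"],2),np.round(s["tool_pos"],4),np.round(s["tcp_rot"],3).tolist(),bot.tips_ahead,s["gripper_width"])
for c,(u,v,w,h) in {"side":(300,120,120,120),"top":(280,130,120,120)}.items():
    cv2.imwrite(f"pics/a_{c}.png",cv2.resize(bot.read_camera(c)[v:v+h,u:u+w,::-1],None,fx=3.3,fy=3.3,interpolation=cv2.INTER_CUBIC))
a=np.hstack([cv2.imread("pics/a_side.png"),cv2.imread("pics/a_top.png")]);cv2.imwrite("pics/a.png",a)
E
```

```text
[ 0.08  0.57  0.18  1.27 -0.09  1.32 -2.24] [ 0.6393 -0.1363  0.3388] [[0.606, -0.796, -0.001], [-0.796, -0.606, -0.002], [0.001, 0.002, -1.0]] 0.017 0.3957820939386616
```

View pics/a.png

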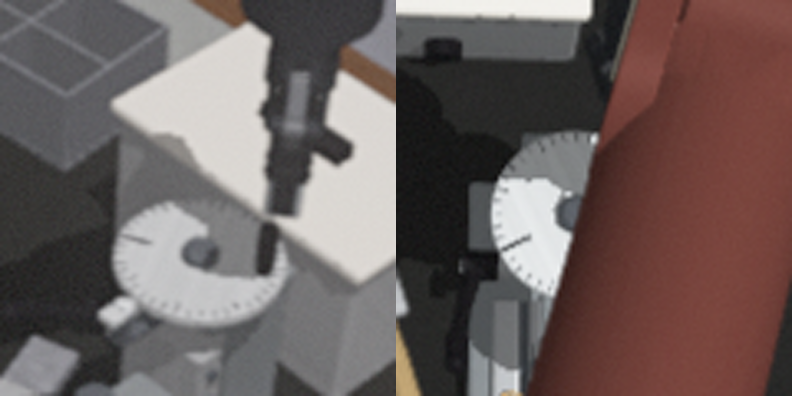

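Request:
drive_tool(series=[{"delta_pos":[-0.3,-0.35,0],"spin":0},{"delta_pos":[-0.25,-0.35,0],"spin":0},{"delta_pos":[0,0,0.5],"spin":0.09},{"delta_pos":[0,0,0.5],"spin":0.09},{"delta_pos":[0,0,0.5],"spin":0},{"delta_pos":[0,0,0],"spin":0},{"delta_pos":[0,0,0],"spin":0},{"delta_pos":[0,0,0],"spin":0},{"delta_pos":[0,0,0],"spin":0},{"delta_pos":[0,0,0],"spin":0}])

```text
time: 5.27
tool_pos: [0.6431, -0.1239, 0.3237]
tcp_rot: [[0.464, -0.886, 0.001], [-0.886, -0.464, -0.0], [0.0, -0.001, -1.0]]
force: [0.4, -1.4, -0.2]
gripper_width: 0.398
grasp_force: 0.0
```

```bash
python3 - <<'E'
from h import *
s=bot.get_state();R=s["tcp_rot"];p=s["tool_pos"];print(np.round(s["qpos"],2),np.round(p,4),np.arctan2(R[1,0],R[0,0]))
im=bot.read_camera("side")
for d in (-1,1):
  print(proj("side",p+R@[0,d*.017,.017]))
print("handle top/bot",proj("side",[[.6415,-.1277,.29],[.6415,-.1277,.25],[.6235,-.092,.258]]))
cv2.imwrite("pics/b.png",cv2.resize(im[130:240,320:430,::-1],None,fx=5,fy=5,interpolation=cv2.INTER_CUBIC))
E
```

```text
[ 0.04  0.58  0.21  1.29 -0.12  1.28 -2.4 ] [ 0.6431 -0.1239  0.3237] -1.0885506736886843
[[383.70236849 173.23679033]]
[[378.80138002 184.39546895]]
handle top/bot [[381.25782405 186.59563315]
 [379.2423792  201.40545558]
 [360.3634856  193.19298936]]
```

View pics/b.png

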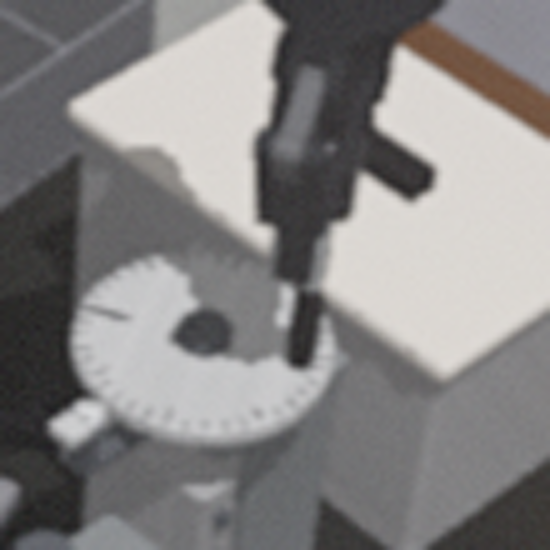

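Request:
drive_tool(series=[{"delta_pos":[0.27,0.3,0],"spin":0},{"delta_pos":[0,0,0],"spin":0},{"delta_pos":[0,0,0.8],"spin":0},{"delta_pos":[0,0,0.8],"spin":0},{"delta_pos":[0,0,0.8],"spin":0},{"delta_pos":[0,0,0.8],"spin":0},{"delta_pos":[0,0,0.8],"spin":0},{"delta_pos":[0,0,0.8],"spin":0},{"delta_pos":[0,0,0.2],"spin":0},{"delta_pos":[0,0,0],"spin":0}])

```text
time: 6.15
tool_pos: [0.6412, -0.1273, 0.2721]
tcp_rot: [[0.463, -0.886, -0.002], [-0.886, -0.463, 0.0], [-0.001, 0.002, -1.0]]
force: [0.4, -0.6, -0.2]
gripper_width: 0.403
grasp_force: 0.0
```

Request:
drive_tool(series=[{"delta_pos":[0,0,0],"spin":0},{"delta_pos":[0,0,0],"spin":0},{"delta_pos":[0,0,0],"spin":0},{"delta_pos":[0,0,0],"spin":0},{"delta_pos":[0,0,0],"spin":0},{"delta_pos":[0,0,0],"spin":0},{"delta_pos":[0,0,0],"spin":0},{"delta_pos":[0,0,0],"spin":0},{"delta_pos":[0,0,0],"spin":0},{"delta_pos":[0,0,0],"spin":0}], hand=0.22, squeeze=20)

```text
time: 6.98
tool_pos: [0.6416, -0.1275, 0.2733]
tcp_rot: [[0.463, -0.886, -0.0], [-0.886, -0.463, 0.0], [-0.0, 0.0, -1.0]]
force: [-1.0, 0.2, 0.0]
gripper_width: 0.218
grasp_force: 0.0
```

Request:
drive_tool(series=[{"delta_pos":[-0.013,-0.32,0],"spin":-0.08},{"delta_pos":[-0.013,-0.32,0],"spin":-0.08},{"delta_pos":[-0.013,-0.32,0],"spin":-0.08},{"delta_pos":[-0.013,-0.32,0],"spin":-0.08},{"delta_pos":[-0.013,-0.32,0],"spin":-0.08},{"delta_pos":[-0.013,-0.32,0],"spin":-0.08},{"delta_pos":[-0.013,-0.32,0],"spin":-0.08},{"delta_pos":[-0.013,-0.32,0],"spin":-0.08},{"delta_pos":[-0.013,-0.32,0],"spin":-0.08},{"delta_pos":[-0.013,-0.32,0],"spin":-0.08}])

```text
time: 7.82
tool_pos: [0.6601, -0.1091, 0.2733]
tcp_rot: [[0.958, -0.286, -0.002], [-0.286, -0.958, -0.008], [0.0, 0.009, -1.0]]
force: [-1.6, -6.0, 0.4]
gripper_width: 0.22
grasp_force: 3.2
```

```bash
cat > st.py <<'E'
from h import *
import sys
A=np.array([.6235,-.092])
s=bot.get_state();R=s["tcp_rot"];p=s["tool_pos"];d=p[:2]-A
a=np.arctan2(d[1],d[0]);print("q",np.round(s["qpos"],2),"p",np.round(p,4),"head",round(np.arctan2(R[1,0],R[0,0]),3),"ang",round(a,3),"rad",round(np.hypot(*d),4))
f=s["force"];print("F",np.round(f,2),"radial",round(f[0]*np.cos(a)+f[1]*np.sin(a),2),"ccw",round(-f[0]*np.sin(a)+f[1]*np.cos(a),2))
E
python3 st.py
```

```text
q [ 0.13  0.63  0.    1.32  0.01  1.19 -1.74] p [ 0.6601 -0.1091  0.2733] head -0.29 ang -0.436 rad 0.0404
F [-1.59 -6.01  0.43] radial 1.1 ccw -6.12
```

Request:
drive_tool(series=[{"delta_pos":[-0.013,-0.32,0],"spin":-0.08},{"delta_pos":[-0.013,-0.32,0],"spin":-0.08},{"delta_pos":[-0.013,-0.32,0],"spin":-0.08},{"delta_pos":[-0.013,-0.32,0],"spin":-0.08},{"delta_pos":[-0.013,-0.32,0],"spin":-0.08},{"delta_pos":[-0.013,-0.32,0],"spin":-0.08},{"delta_pos":[-0.013,-0.32,0],"spin":-0.08},{"delta_pos":[-0.013,-0.32,0],"spin":-0.08},{"delta_pos":[-0.013,-0.32,0],"spin":-0.08},{"delta_pos":[-0.013,-0.32,0],"spin":-0.08}])

```text
time: 8.65
tool_pos: [0.659, -0.0777, 0.2734]
tcp_rot: [[0.873, 0.488, 0.003], [0.489, -0.873, -0.007], [-0.001, 0.008, -1.0]]
force: [2.7, -5.4, -1.7]
gripper_width: 0.217
grasp_force: 3.1
```

```bash
python3 st.py
```

```text
q [ 0.19  0.62 -0.21  1.34  0.14  1.19 -1.09] p [ 0.659  -0.0777  0.2734] head 0.51 ang 0.384 rad 0.0382
F [ 2.67 -5.4  -1.69] radial 0.45 ccw -6.01
```

Request:
drive_tool(series=[{"delta_pos":[0,-0.34,0],"spin":-0.085},{"delta_pos":[0,-0.34,0],"spin":-0.085},{"delta_pos":[0,-0.34,0],"spin":-0.085},{"delta_pos":[0,-0.34,0],"spin":-0.085},{"delta_pos":[0,-0.34,0],"spin":-0.085},{"delta_pos":[0,-0.34,0],"spin":-0.085},{"delta_pos":[0,-0.34,0],"spin":-0.085},{"delta_pos":[0,-0.34,0],"spin":-0.085},{"delta_pos":[0,-0.34,0],"spin":-0.085},{"delta_pos":[0,0,0],"spin":0}])

```text
time: 9.48
tool_pos: [0.6375, -0.0543, 0.2735]
tcp_rot: [[0.29, 0.957, 0.006], [0.957, -0.29, -0.001], [0.0, 0.006, -1.0]]
force: [4.6, -1.5, -2.1]
gripper_width: 0.22
grasp_force: 2.6
```

```bash
python3 st.py; python3 - <<'E'
from h import *
a=[bot.read_camera(c) for c in("side","top")]
cv2.imwrite("pics/c.png",cv2.resize(np.hstack([a[0][150:250,310:420],a[1][140:240,285:385]])[:,:,::-1],None,fx=3.75,fy=3.75,interpolation=cv2.INTER_CUBIC))
E
```

```text
q [ 0.29  0.6  -0.41  1.42  0.25  1.17 -0.46] p [ 0.6375 -0.0543  0.2735] head 1.277 ang 1.215 rad 0.0403
F [ 4.62 -1.52 -2.09] radial 0.18 ccw -4.86
```

View pics/c.png

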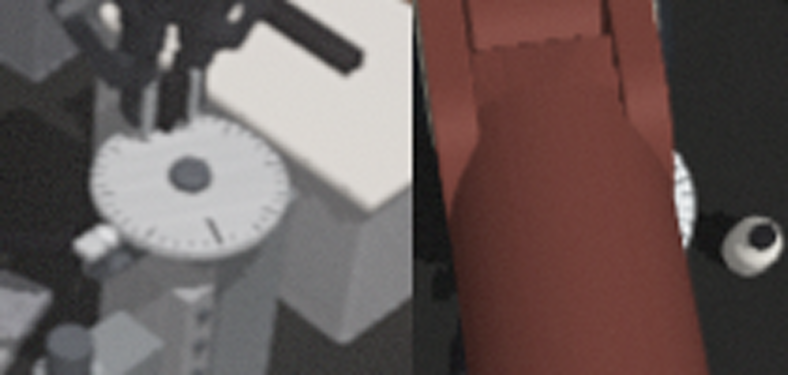

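```bash
cat > zl.py <<'E'
from h import *
def backproj(c,uv,z):
    return least_squares(lambda q:(proj(c,[q[0],q[1],z])-uv).ravel(),[.6,-.09]).x
def zang(im,hub=None):
    """angle of the zero line in the side view: darkest radial ray over r 34..50 mm, dial centre from hub"""
    g=cv2.cvtColor(im,cv2.COLOR_RGB2GRAY).astype(np.float32)
    th=np.arange(-np.pi,np.pi,.01);r=np.arange(.034,.0445,.001)
    C=np.array(hub)
    P=np.stack([C[0]+np.outer(np.cos(th),r),C[1]+np.outer(np.sin(th),r),np.full((len(th),len(r)),.249)],-1).reshape(-1,3)
    uv=proj("side",P).astype(np.float32)
    v=cv2.remap(g,uv[:,:1].copy(),uv[:,1:].copy(),cv2.INTER_LINEAR).reshape(len(th),-1)
    return th,v
E
python3 - <<'E'
from zl import *
print("pointer proj",proj("side",[[.569,-.092,.249],[.6235,-.092,.249]]),"crop",(proj("side",[[.569,-.092,.249],[.6235,-.092,.249],[.6235,-.092,.258]])-[310,150])*3.75)
im=cv2.imread("pics/c.png")
for n,(u,v) in dict(zero=(222,243),lineinner=(209,219),hub=(190,172),pt=(118,234)).items():
    print(n,backproj("side",np.array([u,v])/3.75+[310,150],.258 if n=="hub" else .249))
E
```

```text
pointer proj [[340.29238823 209.16608164]
 [360.03497295 196.45681052]] crop [[113.59645586 221.87280613]
 [187.63114855 174.21303946]
 [188.863071   161.97371009]]
zero [ 0.60071225 -0.13997162]
lineinner [ 0.60810533 -0.12322213]
hub [ 0.61853183 -0.0978225 ]
pt [ 0.56461422 -0.09991969]
```

Request:
drive_tool(series=[{"delta_pos":[-0.015,0.36,0],"spin":0.09},{"delta_pos":[-0.015,0.36,0],"spin":0.09},{"delta_pos":[-0.015,0.36,0],"spin":0.09},{"delta_pos":[-0.015,0.36,0],"spin":0.09},{"delta_pos":[-0.015,0.36,0],"spin":0.09},{"delta_pos":[-0.015,0.36,0],"spin":0.09},{"delta_pos":[-0.015,0.36,0],"spin":0.09},{"delta_pos":[-0.015,0.36,0],"spin":0.09},{"delta_pos":[-0.015,0.36,0],"spin":0.09},{"delta_pos":[-0.015,0.36,0],"spin":0.09}])

```text
time: 10.42
tool_pos: [0.6609, -0.0753, 0.2733]
tcp_rot: [[0.932, 0.363, -0.001], [0.363, -0.932, 0.002], [-0.0, -0.002, -1.0]]
force: [-2.4, 4.5, 1.2]
gripper_width: 0.222
grasp_force: 3.0
```

```bash
python3 st.py
```

```text
q [ 0.18  0.63 -0.18  1.33  0.11  1.19 -1.21] p [ 0.6609 -0.0753  0.2733] head 0.371 ang 0.419 rad 0.0409
F [-2.41  4.52  1.23] radial -0.36 ccw 5.11
```

Request:
drive_tool(series=[{"delta_pos":[-0.01,0.28,0],"spin":0.07},{"delta_pos":[-0.01,0.28,0],"spin":0.07},{"delta_pos":[-0.01,0.28,0],"spin":0.07},{"delta_pos":[-0.01,0.28,0],"spin":0.07},{"delta_pos":[0,0,0],"spin":0},{"delta_pos":[0,0,0],"spin":0},{"delta_pos":[0,0,0],"spin":0},{"delta_pos":[0,0,0],"spin":0},{"delta_pos":[0,0,0],"spin":0},{"delta_pos":[0,0,0],"spin":0}])

```text
time: 11.25
tool_pos: [0.6637, -0.0823, 0.2733]
tcp_rot: [[0.995, 0.099, -0.001], [0.099, -0.995, 0.007], [-0.0, -0.007, -1.0]]
force: [0.1, 5.1, -0.6]
gripper_width: 0.224
grasp_force: 2.7
```

```bash
python3 st.py; python3 - <<'E'
from zl import *
im=bot.read_camera("side");np.save("side_d.npy",im)
for hub in ([.6185,-.0978],[.6195,-.0965]):
    th,v=zang(im,hub);m=v.mean(1);t=np.mod(th+np.pi,2*np.pi)-0;k=[i for i in range(len(th)) if abs(np.angle(np.exp(1j*(th[i]-np.pi))))<.7]
    k=sorted(k,key=lambda i:m[i])[:5];print([(round(float(np.angle(np.exp(1j*(th[i]-np.pi)))),3),round(float(m[i]))) for i in k])
# dial outline in side view: fit ellipse on silhouette
print([(d["score"],np.round(d["box"])) for d in bot.silhouettes("zero_line","side")[:1]],proj("side",[.6185,-.0978,.249]))
cv2.imwrite("pics/d.png",cv2.resize(im[170:230,325:405,::-1],None,fx=8,fy=8,interpolation=cv2.INTER_CUBIC))
E
```

```text
q [ 0.15  0.63 -0.11  1.32  0.06  1.19 -1.43] p [ 0.6637 -0.0823  0.2733] head 0.099 ang 0.237 rad 0.0413
F [ 0.05  5.12 -0.63] radial 1.25 ccw 4.96
[(0.27, 145), (0.28, 146), (0.26, 147), (0.29, 149), (0.25, 150)]
[(0.29, 143), (0.3, 143), (0.31, 145), (0.28, 145), (0.27, 150)]
[(0.61, array([331., 170., 390., 218.]))] [[360.31553914 199.13135377]]
```

View pics/d.png

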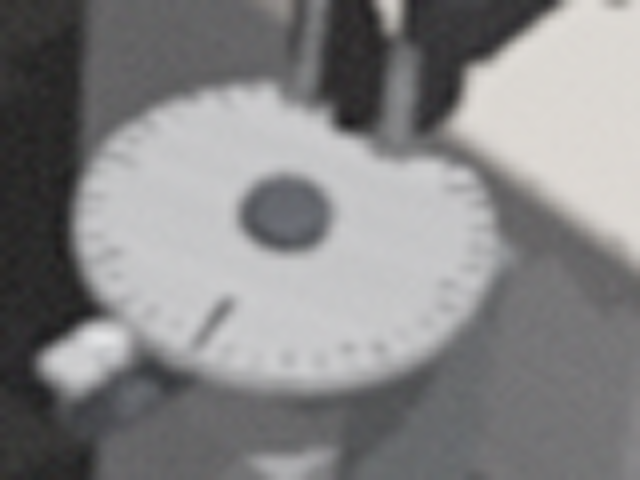

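```bash
python3 - <<'E'
from zl import *
im=cv2.imread("pics/top0.png");g=cv2.cvtColor(im,cv2.COLOR_BGR2GRAY)
def bp(uv,z): return least_squares(lambda q:(proj("top",[q[0],q[1],z])-uv).ravel(),[.6,-.09]).x
x0,y0=290,165
L=cv2.createLineSegmentDetector().detect(cv2.resize(g[y0:275,x0:370],None,fx=4,fy=4,interpolation=cv2.INTER_CUBIC))[0][:,0]/4+[x0,y0,x0,y0]
for l in L:
    if np.hypot(l[2]-l[0],l[3]-l[1])>14:
        a,b=bp(l[:2],.03),bp(l[2:],.03);t=np.arctan2(b[1]-a[1],b[0]-a[0]);t=(t+np.pi/4)%(np.pi/2)-np.pi/4
        if abs(t)<.12: print(np.round(l,1),round(t,3))
# pointer: bright pixels just in front of dial (top view)
w=g[220:240,326:344].astype(float);print((w).astype(int))
E
```

```text
[357.7 224.5 357.5 206.1] 0.034
[342.3 221.1 342.5 235.2] 0.032
[302.3 221.4 301.5 265.2] 0.01
[357.4 265.2 357.5 224.8] 0.019
[302.3 265.5 317.  264.4] 0.1
[349.7 262.7 350.3 221.4] 0.009
[320.9 217.7 319.7 239.8] -0.027
[302.  186.1 301.8 204.8] 0.021
[317.  240.8 317.  221.1] 0.026
[348.7 222.  348.7 240.2] 0.022
[[145 158 161 173 181 183 183 173 187 191 192 172 174 177 160 158 150 120]
 [146 146 142 144 132 117 115 123 123 125 134 147 146 143 124 108 148 167]
 [145 146 144 144 120  84  92 140 150 114 118 140 145 142 111  71 138 189]
 [146 144 145 146 113  68 124 210 221 169 131 141 147 142 111  67 133 184]
 [143 146 147 145 115 119 203 232 235 223 188 155 146 143 113  68 133 184]
 [146 145 146 148 115 199 239 246 252 249 224 165 147 141 112  69 134 184]
 [145 148 148 146 113 197 234 247 251 241 238 181 146 143 111  69 134 186]
 [148 147 148 148 111 191 236 243 246 241 228 171 147 143 110  71 133 183]
 [147 145 146 145 109 215 240 243 242 244 213 158 146 142 110  70 133 184]
 [147 147 146 145 110 217 236 237 236 240 229 172 146 143 111  68 135 187]
 [150 146 146 147 136 218 234 234 235 237 237 181 148 143 110  70 135 187]
 [147 124 114 141 162 221 234 233 234 237 237 181 149 144 110  69 133 186]
 [113  94  84 107 127 217 234 233 233 237 237 181 150 144  96  60 136 186]
 [ 83  84  83  84  82 198 223 223 223 228 227 173 150 146  92  62 137 185]
 [ 83  82  84  89  92 141 157 155 157 161 166 152 148 145 152 156 162 188]
 [ 84  77  89  96  97  99  95  96  98  98 106 126 142 144 180 192 178 190]
 [ 77  73  93  97 100  97  96  98 100 100  99 104 137 145 182 195 182 191]
 [ 72  86  94  96 100  97  99 100 102 101  97  95 113 140 180 194 181 191]
 [ 69  91  98  98  96  98  99 102 102 100  99 100 116 142 161 163 171 191]
 [ 65  91  97  98  97  98 100 103  99  99 100 100 122 143 139 120 149 188]]
```

Request:
drive_tool(series=[{"delta_pos":[-0.005,0.2,0],"spin":0.05},{"delta_pos":[-0.005,0.2,0],"spin":0.05},{"delta_pos":[-0.005,0.2,0],"spin":0.05},{"delta_pos":[-0.005,0.2,0],"spin":0.05},{"delta_pos":[0,0.1,0],"spin":0.025},{"delta_pos":[0,0,0],"spin":0},{"delta_pos":[0,0,0],"spin":0},{"delta_pos":[0,0,0],"spin":0},{"delta_pos":[0,0,0],"spin":0},{"delta_pos":[0,0,0],"spin":0}])

```text
time: 12.18
tool_pos: [0.6643, -0.0907, 0.2733]
tcp_rot: [[0.992, -0.125, 0.001], [-0.125, -0.992, 0.008], [-0.0, -0.008, -1.0]]
force: [1.3, 6.7, -0.4]
gripper_width: 0.22
grasp_force: 2.9
```

```bash
python3 st.py; cat > zz.py <<'E'
from zl import *
im=bot.read_camera("side")
for hub in ([.6185,-.0978],[.6195,-.0965],[.6195,-.0985]):
    th,v=zang(im,hub);m=v.mean(1);r=np.angle(np.exp(1j*(th-np.pi)));k=np.flatnonzero(abs(r)<.7);i=k[m[k].argmin()]
    j=k[abs(r[k]-r[i])<.12];w=np.clip(np.median(m[k])-12-m[j],0,None);print(hub,"line",round((w*r[j]).sum()/w.sum(),3),round(m[i]))
E
python3 zz.py
```

```text
q [ 0.13  0.63 -0.05  1.32  0.02  1.19 -1.61] p [ 0.6643 -0.0907  0.2733] head -0.125 ang 0.033 rad 0.0408
F [ 1.28  6.7  -0.39] radial 1.49 ccw 6.65
[0.6185, -0.0978] line 0.046 138
[0.6195, -0.0965] line 0.076 137
[0.6195, -0.0985] line 0.024 139
```

Request:
drive_tool(series=[{"delta_pos":[0,0.13,0],"spin":0.03},{"delta_pos":[0,0,0],"spin":0},{"delta_pos":[0,0,0],"spin":0},{"delta_pos":[0,0,0],"spin":0},{"delta_pos":[0,-0.2,0],"spin":0},{"delta_pos":[0,-0.2,0],"spin":0},{"delta_pos":[0,-0.2,0],"spin":0},{"delta_pos":[0,-0.15,0],"spin":0},{"delta_pos":[0,0,0],"spin":0},{"delta_pos":[0,0,0],"spin":0}])

```text
time: 13.07
tool_pos: [0.6645, -0.0911, 0.2733]
tcp_rot: [[0.987, -0.16, -0.0], [-0.16, -0.987, -0.001], [-0.0, 0.001, -1.0]]
force: [-0.0, -0.2, 0.2]
gripper_width: 0.219
grasp_force: 0.0
```

```bash
python3 st.py;python3 zz.py
```

```text
q [ 0.12  0.63 -0.04  1.32  0.02  1.19 -1.65] p [ 0.6645 -0.0911  0.2733] head -0.16 ang 0.023 rad 0.041
F [-0.03 -0.16  0.23] radial -0.03 ccw -0.16
[0.6185, -0.0978] line 0.016 144
[0.6195, -0.0965] line 0.047 143
[0.6195, -0.0985] line -0.003 144
```

Request:
drive_tool(series=[{"delta_pos":[0,0,0],"spin":0},{"delta_pos":[0,0,0],"spin":0},{"delta_pos":[0,0,0],"spin":0},{"delta_pos":[0,0,-0.7],"spin":0},{"delta_pos":[0,0,-1.2],"spin":0},{"delta_pos":[0,0,-1.2],"spin":0},{"delta_pos":[0,0,-1.2],"spin":0},{"delta_pos":[0,0,-1.2],"spin":0},{"delta_pos":[0,0,-1],"spin":0},{"delta_pos":[0,0,-0.5],"spin":0}], hand=0.32)

```text
time: 13.95
tool_pos: [0.6652, -0.0901, 0.3456]
tcp_rot: [[0.987, -0.159, 0.003], [-0.159, -0.987, -0.0], [0.003, -0.0, -1.0]]
force: [-0.4, -1.2, 0.1]
gripper_width: 0.317
grasp_force: 0.0
```

Request:
drive_tool(series=[{"delta_pos":[-2,-1.3,0],"spin":-0.08},{"delta_pos":[-2.5,-1.5,0],"spin":-0.08},{"delta_pos":[-2.5,-1.5,0],"spin":0},{"delta_pos":[-2.5,-1.5,0],"spin":0},{"delta_pos":[-2.5,-1.5,0],"spin":0},{"delta_pos":[-1.5,-1.3,0],"spin":0},{"delta_pos":[0,0,0],"spin":0},{"delta_pos":[0,0,0],"spin":0},{"delta_pos":[0,0,0],"spin":0},{"delta_pos":[0,0,0],"spin":0}], hand=0)

```text
time: 14.78
tool_pos: [0.534, -0.0003, 0.3431]
tcp_rot: [[1.0, -0.001, 0.0], [-0.001, -1.0, -0.001], [0.0, 0.001, -1.0]]
force: [0.7, -0.5, 0.1]
gripper_width: -0.001
grasp_force: 0.0
```

```bash
python3 st.py;python3 zz.py; python3 - <<'E'
from h import *
a=[bot.read_camera(c) for c in("side","top")]
cv2.imwrite("pics/e.png",cv2.resize(np.hstack([a[0][150:250,290:400],a[1][155:255,285:375]])[:,:,::-1],None,fx=4,fy=4,interpolation=cv2.INTER_CUBIC))
E
```

```text
q [ 0.03  0.35 -0.1   1.61  0.04  1.19 -1.65] p [ 5.340e-01 -3.000e-04  3.431e-01] head -0.001 ang 2.344 rad 0.1282
F [ 0.75 -0.47  0.14] radial -0.86 ccw -0.21
[0.6185, -0.0978] line 0.016 144
[0.6195, -0.0965] line 0.047 143
[0.6195, -0.0985] line -0.003 144
```

View pics/e.png

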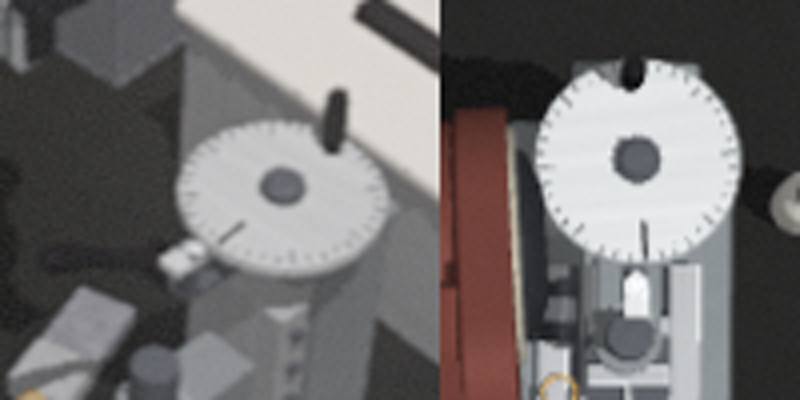

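```bash
cat > tv.py <<'E'
from h import *
im=bot.read_camera("top");g=cv2.cvtColor(im,cv2.COLOR_RGB2GRAY)
e=dial("top",im);print("ellipse",np.round(e[0],2),np.round(e[1],1))
big=cv2.resize(g[180:224,300:370],None,fx=8,fy=8,interpolation=cv2.INTER_CUBIC)
# dial circle from bright disc threshold, left/right extents at several rows
for r in range(190,202,3):
    row=g[r].astype(float);w=np.flatnonzero(row[300:372]>150)+300;print(r,w[0],w[-1],end=" | ")
print()
print(g[207:226,328:342])
E
python3 tv.py; python3 -c "
from h import *
print(proj('top',[[.6235,-.092,.249],[.5715,-.092,.249],[.5715-.0,-.0932,.249],[.6235,-.092,.258]]))"
```

```text
[[333.99716278 195.30771069]
 [333.35976682 220.91813592]
 [333.95466941 220.93482547]
 [334.21985167 194.63378486]]Traceback (most recent call last):
  File "tv.py", line 3, in <module>
    e=dial("top",im);print("ellipse",np.round(e[0],2),np.round(e[1],1))
  File "h.py", line 17, in dial
    m=[d for d in bot.silhouettes("zero_line",c)][0]["mask"]
      ~~~~~~~~~~~~~~~~~~~~~~~~~~~~~~~~~~~~~~~~~~~^^^
IndexError: list index out of range
```

```bash
sed -i '/^e=dial/d' tv.py; python3 tv.py
```

```text
190 309 359 | 193 309 359 | 196 302 359 | 199 302 359 | 
[[231 232 231 232 232 232 232 232 234 233 232 233 234 234]
 [233 234 233 233 233 234 234 234 235 234 235 234 233 234]
 [234 235 233 233 233 233 232 219 228 232 232 231 231 231]
 [231 231 231 231 231 231 231 163 190 227 230 230 230 230]
 [229 229 228 229 231 230 231 129 138 222 231 231 231 231]
 [230 231 230 231 231 231 231 138 123 218 231 230 229 230]
 [229 229 230 230 229 229 230 144 125 217 230 229 230 230]
 [228 228 229 229 230 229 231 143 125 220 232 231 233 233]
 [231 231 232 231 233 233 234 162 111 220 233 233 233 233]
 [232 233 231 232 232 232 233 171 101 218 233 233 234 233]
 [218 211 228 232 234 233 233 171  89 216 233 221 214 230]
 [185 209 229 233 202 225 233 192  93 212 232 224 178 222]
 [177 208 225 227 183 222 231 198 128 212 226 227 179 195]
 [161 165 177 180 159 184 194 174 156 182 180 180 163 159]
 [146 142 133 118 114 123 125 126 137 148 144 142 126 108]
 [145 146 118  83  92 141 150 113 117 141 145 144 109  70]
 [144 145 114  70 123 209 221 170 130 142 146 144 112  68]
 [145 146 115 134 218 240 237 230 190 154 147 144 113  71]
 [147 147 115 212 242 250 248 251 228 165 147 141 111  69]]
```

Request:
drive_tool(series=[{"delta_pos":[2.5,1.7,0],"spin":0},{"delta_pos":[2.7,1.8,0],"spin":0},{"delta_pos":[2.7,1.8,0],"spin":0},{"delta_pos":[2.7,1.8,0],"spin":0},{"delta_pos":[1.6,1.2,0],"spin":0},{"delta_pos":[0.73,0.5,0],"spin":0},{"delta_pos":[0,0,0],"spin":0},{"delta_pos":[0,0,0],"spin":0},{"delta_pos":[0,0,0],"spin":0},{"delta_pos":[0,0,0],"spin":0}], hand=0.35)

```text
time: 15.92
tool_pos: [0.662, -0.0859, 0.3438]
tcp_rot: [[1.0, 0.002, 0.0], [0.002, -1.0, 0.001], [0.0, -0.001, -1.0]]
force: [-0.5, -0.3, 0.4]
gripper_width: 0.35
grasp_force: 0.0
```

Request:
drive_tool(series=[{"delta_pos":[0.1,0.2,0],"spin":0},{"delta_pos":[0,0,0.8],"spin":0},{"delta_pos":[0,0,1.2],"spin":0},{"delta_pos":[0,0,1.2],"spin":0},{"delta_pos":[0,0,1.2],"spin":0},{"delta_pos":[0,0,1.2],"spin":0},{"delta_pos":[0,0,1],"spin":0},{"delta_pos":[0,0,0.4],"spin":0},{"delta_pos":[0,0,0],"spin":0},{"delta_pos":[0,0,0],"spin":0}])

```text
time: 16.75
tool_pos: [0.6637, -0.089, 0.2735]
tcp_rot: [[1.0, 0.001, 0.0], [0.001, -1.0, 0.0], [0.0, -0.0, -1.0]]
force: [-0.1, 0.1, 0.6]
gripper_width: 0.349
grasp_force: 0.0
```

Request:
drive_tool(series=[{"delta_pos":[0,0,0],"spin":0},{"delta_pos":[0,0,0],"spin":0},{"delta_pos":[0,0,0],"spin":0},{"delta_pos":[0,0.2,0],"spin":0},{"delta_pos":[0,0.2,0],"spin":0},{"delta_pos":[0,0.1,0],"spin":0},{"delta_pos":[0,0,0],"spin":0},{"delta_pos":[0,0,0],"spin":0},{"delta_pos":[0,0,0],"spin":0},{"delta_pos":[0,0,0],"spin":0}], hand=0.22)

```text
time: 17.58
tool_pos: [0.6639, -0.0914, 0.2737]
tcp_rot: [[1.0, 0.003, 0.001], [0.003, -1.0, 0.004], [0.001, -0.004, -1.0]]
force: [-0.8, 5.1, 2.1]
gripper_width: 0.218
grasp_force: 2.6
```

```bash
python3 st.py;python3 zz.py
```

```text
q [ 0.15  0.63 -0.07  1.32  0.04  1.19 -1.5 ] p [ 0.6639 -0.0914  0.2737] head 0.003 ang 0.015 rad 0.0404
F [-0.82  5.14  2.1 ] radial -0.74 ccw 5.15
[0.6185, -0.0978] line 0.017 143
[0.6195, -0.0965] line 0.047 143
[0.6195, -0.0985] line -0.003 143
```

Request:
drive_tool(series=[{"delta_pos":[0,0.12,0],"spin":0},{"delta_pos":[0,0.12,0],"spin":0},{"delta_pos":[0,0.14,0],"spin":0},{"delta_pos":[0,0,0],"spin":0},{"delta_pos":[0,0,0],"spin":0},{"delta_pos":[0,0,0],"spin":0},{"delta_pos":[0,0,0],"spin":0},{"delta_pos":[0,0,0],"spin":0},{"delta_pos":[0,0,0],"spin":0},{"delta_pos":[0,0,0],"spin":0}])

```text
time: 18.47
tool_pos: [0.664, -0.0948, 0.2738]
tcp_rot: [[1.0, 0.003, 0.001], [0.003, -1.0, 0.004], [0.001, -0.004, -1.0]]
force: [-0.1, 5.3, 1.9]
gripper_width: 0.22
grasp_force: 2.8
```

```bash
python3 st.py;python3 zz.py
```

```text
q [ 0.15  0.63 -0.07  1.32  0.04  1.19 -1.49] p [ 0.664  -0.0948  0.2738] head 0.003 ang -0.07 rad 0.0406
F [-0.1   5.3   1.95] radial -0.47 ccw 5.28
[0.6185, -0.0978] line -0.076 146
[0.6195, -0.0965] line -0.041 143
[0.6195, -0.0985] line -0.095 144
```

Moved 0.09 rad. Back off, lift, and check from the top.

Request:
drive_tool(series=[{"delta_pos":[0,-0.2,0],"spin":0},{"delta_pos":[0,-0.2,0],"spin":0},{"delta_pos":[0,-0.2,0],"spin":0},{"delta_pos":[0,0,0],"spin":0},{"delta_pos":[0,0,0],"spin":0},{"delta_pos":[0,0,0],"spin":0},{"delta_pos":[0,0,0],"spin":0},{"delta_pos":[0,0,0],"spin":0},{"delta_pos":[0,0,0],"spin":0},{"delta_pos":[0,0,0],"spin":0}])

```text
time: 19.35
tool_pos: [0.6636, -0.0919, 0.2733]
tcp_rot: [[1.0, 0.001, -0.0], [0.001, -1.0, -0.0], [-0.0, 0.0, -1.0]]
force: [0.5, -0.1, -0.7]
gripper_width: 0.221
grasp_force: 0.0
```

Request:
drive_tool(series=[{"delta_pos":[0,0,0],"spin":0},{"delta_pos":[0,0,0],"spin":0},{"delta_pos":[0,0,0],"spin":0},{"delta_pos":[0,0,-0.7],"spin":0},{"delta_pos":[0,0,-1.2],"spin":0},{"delta_pos":[0,0,-1.2],"spin":0},{"delta_pos":[0,0,-1.2],"spin":0},{"delta_pos":[0,0,-1.2],"spin":0},{"delta_pos":[0,0,-1],"spin":0},{"delta_pos":[0,0,-0.5],"spin":0}], hand=0.32)

```text
time: 20.18
tool_pos: [0.6642, -0.0919, 0.3456]
tcp_rot: [[1.0, 0.001, 0.003], [0.001, -1.0, -0.0], [0.003, 0.0, -1.0]]
force: [1.1, -0.4, -0.2]
gripper_width: 0.321
grasp_force: 0.0
```

Request:
drive_tool(series=[{"delta_pos":[-2.5,-1.7,0],"spin":0},{"delta_pos":[-2.7,-1.8,0],"spin":0},{"delta_pos":[-2.7,-1.8,0],"spin":0},{"delta_pos":[-2.7,-1.8,0],"spin":0},{"delta_pos":[-1.6,-1.2,0],"spin":0},{"delta_pos":[-1,-0.7,0],"spin":0},{"delta_pos":[0,0,0],"spin":0},{"delta_pos":[0,0,0],"spin":0},{"delta_pos":[0,0,0],"spin":0},{"delta_pos":[0,0,0],"spin":0}], hand=0)

```text
time: 21.02
tool_pos: [0.5324, -0.0031, 0.3431]
tcp_rot: [[1.0, -0.001, 0.0], [-0.001, -1.0, -0.0], [0.0, 0.0, -1.0]]
force: [0.0, 0.7, -0.4]
gripper_width: -0.001
grasp_force: 0.0
```

```bash
python3 st.py;python3 tv.py;python3 zz.py; python3 - <<'E'
from h import *
for t in ("lever_tip",):
    for c in INF:
        r=bot.silhouettes(t,c);print(c,[(round(d["score"],2),np.round(d["box"]).tolist()) for d in r[:2]])
E
```

```text
q [ 0.03  0.35 -0.1   1.61  0.04  1.18 -1.64] p [ 0.5324 -0.0031  0.3431] head -0.001 ang 2.368 rad 0.1274
F [ 0.02  0.68 -0.45] radial 0.46 ccw -0.5
190 309 358 | 193 309 359 | 196 305 359 | 199 305 358 | 
[[232 233 232 232 233 232 233 233 233 233 233 233 232 233]
 [233 234 234 235 235 234 234 234 234 235 233 233 234 233]
 [233 233 233 232 232 232 219 228 233 234 233 233 232 233]
 [230 230 230 231 230 201 141 217 230 231 230 231 231 231]
 [230 230 230 230 230 169  75 210 230 230 230 230 231 232]
 [230 229 230 230 230 168  76 210 231 231 231 231 231 231]
 [229 228 229 228 230 167  75 210 230 229 230 230 230 229]
 [230 230 230 230 231 168  76 210 230 231 231 231 231 232]
 [230 233 232 233 233 169  75 213 233 233 234 233 233 233]
 [227 232 232 233 233 167  75 214 233 234 233 233 233 219]
 [229 233 232 232 232 169  72 214 233 221 230 235 234 187]
 [232 232 202 225 233 166  74 215 232 202 208 229 234 219]
 [209 218 206 223 227 163  89 209 228 218 186 218 213 206]
 [162 168 178 180 179 156 139 178 186 190 163 174 164 160]
 [144 142 132 117 113 123 124 125 130 143 144 142 125 107]
 [145 144 119  85  93 139 151 112 119 141 146 144 110  70]
 [146 143 114  70 123 210 221 171 131 141 145 143 111  71]
 [146 147 115 135 217 241 237 231 200 159 146 143 111  67]
 [147 146 114 202 246 251 249 251 235 169 146 143 110  71]]
[0.6185, -0.0978] line -0.077 146
[0.6195, -0.0965] line -0.042 143
[0.6195, -0.0985] line -0.096 144
side [(0.5, [302.0, 208.0, 332.0, 221.0])]
top []
```

Request:
drive_tool(series=[{"delta_pos":[-0.2,0.6,0],"spin":0},{"delta_pos":[-0.2,0.7,0],"spin":0},{"delta_pos":[0,0,1],"spin":0},{"delta_pos":[0,0,1.5],"spin":0},{"delta_pos":[0,0,1.5],"spin":0},{"delta_pos":[0,0,1.5],"spin":0},{"delta_pos":[0,0,1.5],"spin":0},{"delta_pos":[0,0,1],"spin":0},{"delta_pos":[0,0,0],"spin":0},{"delta_pos":[0,0,0],"spin":0}])

```text
time: 22.05
tool_pos: [0.5273, -0.0158, 0.2632]
tcp_rot: [[1.0, -0.0, -0.001], [-0.0, -1.0, -0.0], [-0.001, 0.0, -1.0]]
force: [0.4, -0.2, -0.5]
gripper_width: 0.001
grasp_force: 0.0
```

```bash
python3 - <<'E'
from h import *
s=bot.get_state();p=s["tool_pos"];print(p,s["force"])
print("tip proj",proj("side",p-[0,0,.017]),proj("top",p-[0,0,.017]))
a=bot.read_camera("side")
cv2.imwrite("pics/f.png",cv2.resize(a[150:250,270:380,::-1],None,fx=5,fy=5,interpolation=cv2.INTER_CUBIC))
E
```

```text
[ 0.52728852 -0.01578382  0.26319767] [ 0.36642686 -0.16184155 -0.48188267]
tip proj [[298.68779225 199.41982325]] [[294.93161042 241.85253715]]
```

View pics/f.png

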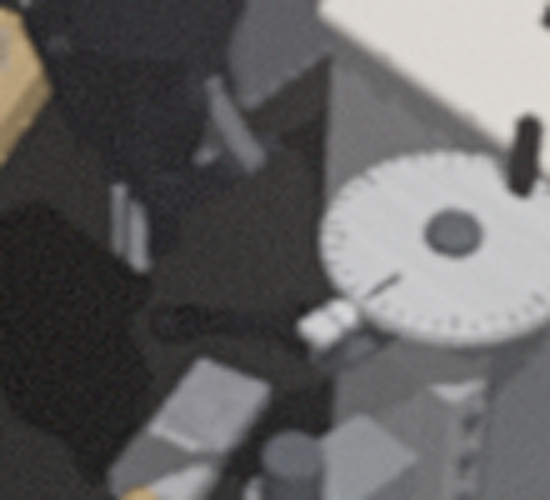

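Request:
drive_tool(series=[{"delta_pos":[0,0,0.5],"spin":0},{"delta_pos":[0,0,0.5],"spin":0},{"delta_pos":[0,0,0.5],"spin":0},{"delta_pos":[0,0,0.5],"spin":0},{"delta_pos":[0,0,0.5],"spin":0},{"delta_pos":[0,0,0.4],"spin":0},{"delta_pos":[0,0,0.4],"spin":0},{"delta_pos":[0,0,0.4],"spin":0},{"delta_pos":[0,0,0.4],"spin":0},{"delta_pos":[0,0,0],"spin":0}])

```text
time: 22.93
tool_pos: [0.5272, -0.015, 0.2215]
tcp_rot: [[1.0, 0.001, -0.001], [0.001, -1.0, 0.0], [-0.001, -0.0, -1.0]]
force: [-0.2, 1.2, -0.6]
gripper_width: 0.005
grasp_force: 0.0
```

Request:
drive_tool(series=[{"delta_pos":[0,0,0.1],"spin":0},{"delta_pos":[0,0,0.1],"spin":0},{"delta_pos":[0,0,0.1],"spin":0},{"delta_pos":[0,0,0.1],"spin":0},{"delta_pos":[0,0,0.1],"spin":0},{"delta_pos":[0,0,0.1],"spin":0},{"delta_pos":[0,0,0.1],"spin":0},{"delta_pos":[0,0,0],"spin":0},{"delta_pos":[0,0,0],"spin":0},{"delta_pos":[0,0,0],"spin":0}])

```text
time: 23.77
tool_pos: [0.5277, -0.015, 0.2153]
tcp_rot: [[1.0, 0.001, 0.001], [0.001, -1.0, 0.0], [0.001, -0.0, -1.0]]
force: [0.6, 0.3, 0.7]
gripper_width: -0.0
grasp_force: 0.0
```

```bash
cat > lv.py <<'E'
from h import *
s=bot.get_state();p=s["tool_pos"];f=s["force"]
sa=np.clip((p[2]-.017-.0075-.166)/.07,-1,1);a=np.arcsin(sa)
# square to lever, lever points -x at angle a up: tip dir (-cos a,0,sin a); press dir (-sin a,0,-cos a)
print(np.round(p,4),"F",np.round(f,2),"lever deg",round(np.degrees(a),1),"square force",round(f@[np.sin(a),0,np.cos(a)],2),"along",round(f@[-np.cos(a),0,np.sin(a)],2),"tip x",round(.589-.07*np.cos(a),4))
E
python3 lv.py
```

```text
[ 0.5277 -0.015   0.2153] F [0.62 0.26 0.74] lever deg 20.8 square force 0.91 along -0.32 tip x 0.5236
```

Request:
drive_tool(series=[{"delta_pos":[-0.04,0,0.1],"spin":0},{"delta_pos":[-0.04,0,0.1],"spin":0},{"delta_pos":[-0.04,0,0.1],"spin":0},{"delta_pos":[-0.04,0,0.1],"spin":0},{"delta_pos":[-0.04,0,0.1],"spin":0},{"delta_pos":[-0.04,0,0.1],"spin":0},{"delta_pos":[-0.04,0,0.1],"spin":0},{"delta_pos":[0,0,0.1],"spin":0},{"delta_pos":[0,0,0],"spin":0},{"delta_pos":[0,0,0],"spin":0}])

```text
time: 24.6
tool_pos: [0.5245, -0.0149, 0.2072]
tcp_rot: [[1.0, 0.001, -0.001], [0.001, -1.0, 0.0], [-0.001, -0.0, -1.0]]
force: [0.2, -0.2, 0.3]
gripper_width: -0.004
grasp_force: 0.0
```

```bash
python3 lv.py
```

```text
[ 0.5245 -0.0149  0.2072] F [ 0.2  -0.16  0.32] lever deg 13.8 square force 0.36 along -0.12 tip x 0.521
```

Request:
drive_tool(series=[{"delta_pos":[-0.04,0,0.1],"spin":0},{"delta_pos":[-0.04,0,0.1],"spin":0},{"delta_pos":[-0.04,0,0.1],"spin":0},{"delta_pos":[-0.04,0,0.1],"spin":0},{"delta_pos":[-0.04,0,0.1],"spin":0},{"delta_pos":[0,0,0.1],"spin":0},{"delta_pos":[0,0,0.1],"spin":0},{"delta_pos":[0,0,0.1],"spin":0},{"delta_pos":[0,0,0],"spin":0},{"delta_pos":[0,0,0],"spin":0}])

```text
time: 25.43
tool_pos: [0.5226, -0.015, 0.1992]
tcp_rot: [[1.0, 0.001, -0.0], [0.001, -1.0, 0.0], [-0.0, -0.0, -1.0]]
force: [0.2, -0.4, -0.2]
gripper_width: -0.004
grasp_force: 0.0
```

```bash
python3 lv.py
```

```text
[ 0.5226 -0.015   0.1992] F [ 0.23 -0.39 -0.16] lever deg 7.1 square force -0.13 along -0.25 tip x 0.5195
```

Request:
drive_tool(series=[{"delta_pos":[-0.03,0,0.1],"spin":0},{"delta_pos":[-0.03,0,0.1],"spin":0},{"delta_pos":[-0.03,0,0.1],"spin":0},{"delta_pos":[-0.03,0,0.1],"spin":0},{"delta_pos":[0,0,0.1],"spin":0},{"delta_pos":[0,0,0.1],"spin":0},{"delta_pos":[0,0,0.1],"spin":0},{"delta_pos":[0,0,0.1],"spin":0},{"delta_pos":[0,0,0],"spin":0},{"delta_pos":[0,0,0],"spin":0}])

```text
time: 26.27
tool_pos: [0.5215, -0.0148, 0.1918]
tcp_rot: [[1.0, 0.001, 0.0], [0.001, -1.0, 0.0], [0.0, -0.0, -1.0]]
force: [-0.3, 0.8, 5.4]
gripper_width: 0.001
grasp_force: 2.3
```

```bash
python3 lv.py; python3 - <<'E'
from h import *
bot.read_camera("side")
print([(round(d["score"],2),np.round(d["box"]).tolist()) for d in bot.silhouettes("lever_tip","side")[:2]])
print(proj("side",[[.533,-.0195,.208],[.519,-.0195,.167]]))
E
```

```text
[ 0.5215 -0.0148  0.1918] F [-0.33  0.79  5.37] lever deg 1.1 square force 5.36 along 0.44 tip x 0.519
[(0.51, [296.0, 211.0, 333.0, 232.0]), (0.3, [388.0, 276.0, 401.0, 304.0])]
[[302.11204912 212.50537994]
 [297.07712004 229.43035946]]
```

Request:
drive_tool(series=[{"delta_pos":[0,0,0.1],"spin":0},{"delta_pos":[0,0,0.1],"spin":0},{"delta_pos":[0,0,0.1],"spin":0},{"delta_pos":[0,0,0.1],"spin":0},{"delta_pos":[0,0,0.1],"spin":0},{"delta_pos":[0,0,0],"spin":0},{"delta_pos":[0,0,0],"spin":0},{"delta_pos":[0,0,0],"spin":0},{"delta_pos":[0,0,0],"spin":0},{"delta_pos":[0,0,0],"spin":0}])

```text
time: 27.2
tool_pos: [0.5212, -0.0147, 0.187]
tcp_rot: [[1.0, 0.001, -0.0], [0.001, -1.0, 0.0], [-0.0, -0.0, -1.0]]
force: [-1.7, 0.5, 7.7]
gripper_width: 0.004
grasp_force: 3.7
```

```bash
python3 lv.py;python3 lv.py
```

```text
[ 0.5212 -0.0147  0.187 ] F [-1.69  0.51  7.73] lever deg -2.9 square force 7.81 along 1.3 tip x 0.5191
[ 0.5212 -0.0147  0.187 ] F [-1.69  0.51  7.73] lever deg -2.9 square force 7.81 along 1.3 tip x 0.5191
```

Request:
drive_tool(series=[{"delta_pos":[0,0,0.1],"spin":0},{"delta_pos":[0,0,0.1],"spin":0},{"delta_pos":[0,0,0.1],"spin":0},{"delta_pos":[0,0,0.1],"spin":0},{"delta_pos":[0,0,0.1],"spin":0},{"delta_pos":[0,0,0.05],"spin":0},{"delta_pos":[0,0,0],"spin":0},{"delta_pos":[0,0,0],"spin":0},{"delta_pos":[0,0,0],"spin":0},{"delta_pos":[0,0,0],"spin":0}])

```text
time: 28.03
tool_pos: [0.5212, -0.0146, 0.1819]
tcp_rot: [[1.0, 0.001, -0.0], [0.001, -1.0, 0.0], [-0.0, -0.0, -1.0]]
force: [-3.5, 0.9, 9.9]
gripper_width: 0.0
grasp_force: 5.2
```

```bash
cat >> lv.py <<'E'
F=[]
for _ in range(8):
    bot.read_camera("side");F.append(bot.get_state()["force"])
print("mean",np.round(np.mean(F,0),2),"sd",np.round(np.std(F,0),2),"sq",round(np.mean(F,0)@[np.sin(a),0,np.cos(a)],2))
E
python3 lv.py
```

```text
[ 0.5212 -0.0146  0.1819] F [-3.48  0.91  9.9 ] lever deg -7.1 square force 10.25 along 2.23 tip x 0.5195
mean [-3.17  0.64 10.23] sd [0.68 0.58 0.48] sq 10.54
```

Request:
drive_tool(series=[{"delta_pos":[0,0,0.1],"spin":0},{"delta_pos":[0,0,0.1],"spin":0},{"delta_pos":[0,0,0.1],"spin":0},{"delta_pos":[0,0,0.1],"spin":0},{"delta_pos":[0,0,0.05],"spin":0},{"delta_pos":[0,0,0],"spin":0},{"delta_pos":[0,0,0],"spin":0},{"delta_pos":[0,0,0],"spin":0},{"delta_pos":[0,0,0],"spin":0},{"delta_pos":[0,0,0],"spin":0}])

```text
time: 29.27
tool_pos: [0.5213, -0.0147, 0.1778]
tcp_rot: [[1.0, 0.001, 0.0], [0.001, -1.0, 0.0], [0.0, -0.0, -1.0]]
force: [-3.4, 0.3, 11.9]
gripper_width: 0.0
grasp_force: 6.3
```

```bash
python3 lv.py
```

```text
[ 0.5213 -0.0147  0.1778] F [-3.42  0.29 11.89] lever deg -10.5 square force 12.31 along 1.2 tip x 0.5202
mean [-3.83  0.73 12.09] sd [0.35 0.32 0.43] sq 12.59
```

Request:
drive_tool(series=[{"delta_pos":[0,0,0.05],"spin":0},{"delta_pos":[0,0,0.05],"spin":0},{"delta_pos":[0,0,0],"spin":0},{"delta_pos":[0,0,0],"spin":0},{"delta_pos":[0,0,0],"spin":0},{"delta_pos":[0,0,0],"spin":0},{"delta_pos":[0,0,0],"spin":0},{"delta_pos":[0,0,0],"spin":0},{"delta_pos":[0,0,0],"spin":0},{"delta_pos":[0,0,0],"spin":0}])

```text
time: 30.5
tool_pos: [0.5214, -0.0146, 0.1769]
tcp_rot: [[1.0, 0.001, 0.0], [0.001, -1.0, 0.0], [0.0, -0.0, -1.0]]
force: [-3.1, 1.5, 12.4]
gripper_width: -0.001
grasp_force: 6.6
```

```bash
python3 lv.py
```

```text
[ 0.5214 -0.0146  0.1769] F [-3.15  1.54 12.4 ] lever deg -11.2 square force 12.78 along 0.67 tip x 0.5203
mean [-4.03  0.72 12.32] sd [0.46 0.29 0.41] sq 12.87
```

Request:
drive_tool(series=[{"delta_pos":[0,0,-0.2],"spin":0},{"delta_pos":[0,0,-0.5],"spin":0},{"delta_pos":[0,0,-1],"spin":0},{"delta_pos":[0,-0.5,-1.5],"spin":0},{"delta_pos":[0,-1,-2],"spin":0},{"delta_pos":[-1,-1,-2],"spin":0},{"delta_pos":[-1,-1,-2],"spin":0},{"delta_pos":[-1,-1,-2],"spin":0},{"delta_pos":[-1,-1,-2],"spin":0},{"delta_pos":[0,0,0],"spin":0}])

```text
time: 31.73
tool_pos: [0.4819, 0.043, 0.3114]
tcp_rot: [[1.0, 0.005, 0.007], [0.005, -1.0, 0.003], [0.007, -0.003, -1.0]]
force: [0.6, -0.5, 0.4]
gripper_width: -0.001
grasp_force: 0.0
```

```bash
python3 tv.py | tail -19; python3 zz.py; python3 - <<'E'
from h import *
print(bot.get_state()["force"])
for c in INF: bot.read_camera(c); print(c,[(round(d["score"],2),np.round(d["box"]).tolist()) for d in bot.silhouettes("lever_tip",c)[:1]])
a=[bot.read_camera(c) for c in("side","top")]
cv2.imwrite("pics/g.png",cv2.resize(np.hstack(a)[:,:,::-1],(800,300),interpolation=cv2.INTER_AREA))
E
```

```text
[[232 233 232 232 233 232 232 233 232 233 233 233 233 233]
 [234 234 235 234 234 234 233 234 234 235 234 234 234 234]
 [232 233 233 232 232 232 219 228 233 233 232 232 233 233]
 [230 230 230 230 230 199 142 216 231 231 231 230 231 231]
 [230 231 231 230 230 169  73 211 231 231 231 230 231 231]
 [230 229 230 230 231 167  76 211 230 231 230 230 232 231]
 [229 228 229 229 229 167  74 210 230 230 229 230 230 230]
 [230 230 230 230 231 169  76 212 230 232 232 231 231 231]
 [232 233 231 232 233 169  75 215 233 234 233 232 233 233]
 [228 231 231 232 233 167  74 215 233 233 233 233 233 219]
 [229 232 232 233 233 168  73 215 233 219 230 234 234 185]
 [232 232 203 226 233 167  74 215 233 202 208 230 233 218]
 [209 217 205 223 227 163  88 209 228 219 188 218 213 205]
 [162 169 179 180 179 157 139 179 185 188 162 174 164 160]
 [146 143 132 117 115 125 125 126 130 145 144 142 125 109]
 [145 146 119  86  96 140 151 112 118 142 145 143 110  69]
 [145 146 115  70 122 208 221 169 131 143 146 141 109  68]
 [144 146 114 120 202 233 236 223 197 159 147 144 111  67]
 [146 147 114 172 235 249 244 246 243 182 146 143 112  68]]
[0.6185, -0.0978] line -0.077 147
[0.6195, -0.0965] line -0.042 144
[0.6195, -0.0985] line -0.097 144
[-0.31934436  0.22942679 -0.2835196 ]
side [(0.81, [295.0, 210.0, 333.0, 237.0])]
top [(0.78, [294.0, 207.0, 310.0, 249.0])]
```

View pics/g.png

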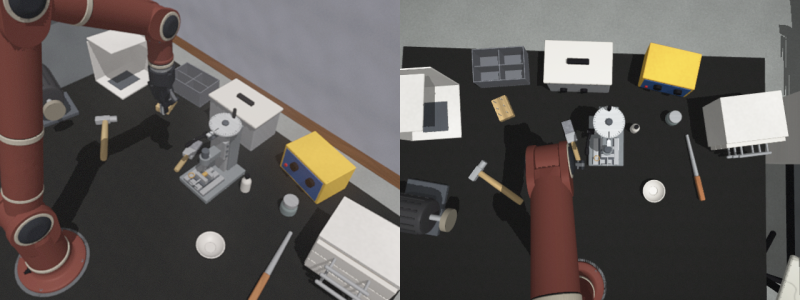

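The picture shows the gripper clear of everything and the bench unchanged. The zero line is at column 333.9 and the pointer at 333.7 in the top view, and the lever is down. I'm handing the job in.

```bash
python3 -c "
from workcell import bot
print(bot.job_done())"
```

```text
the job is handed in; nothing more can be done
None
```

The job is handed in: I wound the dial about 1.2 rad past the pointer and came back up, the top camera puts the zero line within about 0.5 mm of it, the lever was pressed to about 12.9 N, and the mill and bench look undisturbed in the final pictures.

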